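# Seat the keyed belt pulley and fit its retaining collar

## Robot

A 6-joint arm with a two-finger parallel gripper is mounted at the origin on a cart in front of the work surface, level with it; the furniture and walls round the work are solid. World frame = base frame: x ahead of the robot, y to its left, z up, the work surface at z = 0. Lengths are in m, angles in rad, forces in N, time in s.
With the tool pointing down it reaches from about 0.35 to 0.775 m from the base axis. Payload 5.5 kg.
Tool frame: the origin (TCP) lies midway between the tips of the shut fingers; the grasp point (between the pads) lies 19 mm behind it; z points along the fingers, y is the line along which they close (so a half turn about z gives the same grasp; the last joint's range is limited). The gripper opens to 85 mm and grips with 20 to 120 N. Pads are 22 mm wide; open, the fingers measure 114 mm over their backs; the gripper's body (76 mm by 85 mm) begins 54 mm behind the grasp point. The pads swing forward as they close: fully open they stand 13 mm farther back than shut.
Start: joints at [-1.449, 0.313, 0.046, 1.304, 0, 1.431], TCP at [0.149, -0.555, 0.231] pointing down, gripper open.
Joint ranges: [-2.76, 2.76], [-0.86, 1.69], [-1.03, 1.26], [-2.2, 2.34], [-1.47, 1.5], [-3.14, 3.14]. Speed limits (rad/s): [2.57, 2.57, 3.14, 3.14, 3.14, 3.14].

## Interface

Orientations are given as a unit quaternion [w, x, y, z].
In Python, from workcell import env gives the robot as it stands. The module is installed in compiled form; this text tells all that it offers.
- The arm moves only by the tool carry_out, never from a script. Its argument "series" is a list of rows, each an object with "delta_rot": the turn, a rotation vector about the world's x, y, z normalised to -1 to 1, where 1 is 0.1 rad, a list of three; "travel": the shift along the world's x, y, z normalised to -1 to 1, where 1 is 0.025 m, a list of three; "fingers": the closure, from -1 (fully open) to 1 (shut). In form: [{"delta_rot": [ax, ay, az], "travel": [tx, ty, tz], "fingers": fingers}, ...]. A call has 1 to 5 rows; each row shifts and turns the commanded pose from where the row before left it; what a row does not reach is not made up. A row lasts 1/8 s, in which the tool goes at most 62.5 mm and 10.7 degrees, less where a joint would pass 70% of its speed; a pose out of reach is approached as far as the arm can. A call with a number of a shift or a turn outside -1 to 1 is refused whole. A call with a gripper value outside its range is refused whole. The fingers move at their own pace and stop on an object; "squeeze" is the grip in N (left out, the last holds). Time passes only in rows, so rows that do not move let the fingers close. It gives the time, the measured TCP pose, the force, the opening and the grip force at its end, in the units of the state.
- env.get_state(): the state, without advancing time (a new reading comes with each control period).
- env.read_camera(name): name is "scene" or "side" or "wrist"; returns a dict with "color" (400x640x3 uint8, red, green, blue), "fx", "fy", "cx", "cy" (pixels), "D" ([k1, k2, p1, p2, k3] as OpenCV has them; the pictures are not rectified), "world_from_camera" (4x4, takes a point from camera to world coordinates); the wrist camera has in their place "hand_eye" (4x4, takes a point from camera to tool coordinates, whose origin is the TCP and whose axes are the flange's). Camera axes: x right, y up, looking along -z (the intrinsics and any distortion apply to the point x, -y, -z); pixel columns grow to the right and rows downward; lengths in m; the calibration is good to about 2 mm. A picture is of the moment at which its call begins: read the wrist's pose just before it. There is no depth.
- env.hand_in(): hands the job in; it is judged then, once.
The state is a dict: "clock": time; "joint_pos": joint angles; "qvel": joint speeds; "tau": joint torques, N m; "tcp_pos": TCP position; "orientation": TCP orientation; "wrist_force": force on the tool from outside, world axes, zero at the start; "ft_torque": the same for the moment, N m; "finger_gap": finger opening in m; "grip_force": force on a finger pad.
Only numpy, scipy, OpenCV 4.12 (cv2) and the standard library are available. Lean on these libraries where they do the work, as an engineer would, in place of code of your own. Each camera call takes 0.05 s, during which the arm holds its last target. There are 200 camera calls.

## Task

The belt pulley on the bench drive's upright shaft is hung up on top of the shaft's two keys. Turn it on the shaft until its keyways drop over the keys and it sits fully home on the drive, then put the orange retaining collar over the shaft end so that it lies flat on the pulley. Leave the yellow tin, the solder spool and the green circuit board where they are.

Things in the scene. Friction and masses are not known exactly. Their poses are not given: they have to be found in the camera images.
- drive: Fixed bench drive: dark base plate 120 x 100 x 8 mm, blue housing 84 x 78 mm up to 42 mm, round metal boss (diameter 62 mm up to 46 mm, diameter 32 mm up to 50 mm) round the shaft. Origin: centre of its underside on the bench; the shaft axis is its z axis. Behind and to the left a microscope 0.4 m high stands fixed at x above 0.53, y 0.05 to 0.3 (base frame): keep the wrist and arm in front of it.
- shaft: Fixed upright steel shaft, cannot turn; diameter 16 mm, rising 62 mm above the boss, the last 9 mm tapering to diameter 9 mm. Origin: on its axis at the top of the boss (50 mm above the bench), z up. Its keys point along its +x and -x, and so does a red line across its end. Its yaw relative to the drive varies.
- key_top (a point): On the shaft axis, level with the flat tops of the two brass keys, 14 mm above the boss. The keys stand out along the shaft's +x and -x to 11.8 mm from the axis, are 6 mm wide and reach down to the boss. x, y, z as the shaft's.
- pulley: Loose aluminium belt pulley, 0.15 to 0.3 kg, 38 mm high: flanges of diameter 60 mm at 0-4 and 18-22 mm, dark toothed part (diameter about 50 mm) between. Origin: centre of its underside, z up. At the start it rests on the key tops round the shaft, keyways 40 to 90 degrees off the keys. Home, its origin is at the shaft's origin. Either keyway fits either key; it may be turned either way.
- pulley_bore (a point): Centre of the pulley's bore at its underside, axes as the pulley's. Bore 18.4 mm; two through keyways 9 mm wide along the pulley's +x and -x, out to 12.8 mm from the axis, each marked by red lines on the upper flange and hub. They pass the keys within about 7 degrees of true; the pulley is loose on the shaft (1.2 mm all round) and falls home by its weight when aligned and let go.
- pulley_top (a point): Centre of the top of the pulley's plain round hub, 38 mm above its underside. The hub has diameter 34 mm, reaches 16 mm down to the upper flange, and can be gripped from above at any yaw. The shaft stands 24 mm above this point when the pulley is home, 10 mm at the start.
- collar: Loose orange ring with a lightly ribbed outside, outer diameter 38 mm (40 mm over the ribs), bore 20 mm, height 16 mm, about 0.07 kg. Origin: centre of its underside, z up. At the start it lies flat on the bench to the left or right of the drive; it is alike both ways up. Fitted, its underside is on the pulley's top.
- tin: Bystander: closed round yellow tin, diameter 53 mm, 20 mm high, on the bench on the other side of the drive from the collar. Origin: centre of its underside.
- spool: Bystander: spool of solder standing on its flange behind the drive, diameter 58 mm, 40 mm high. Origin: centre of its underside.
- green_board: Bystander: small green circuit board lying flat at the left rear, 50 x 35 x 11 mm. Origin: centre of its underside.
There are look-alikes about, which are no part of the job. Of the things like the collar, leave any that is pink or purple; of the rest the smaller one is meant.

How it is judged:
By the outcome, as a careful person would: the job done as asked, in the order asked, and still so for the second after the job is handed in, with the robot touching nothing.
It also fails if it takes over 50 s, if anything falls off the work surface, if the arm or the gripper's body presses on something with over 40 N, if the wrist force passes 120 N, or if a joint passes its speed limit or range.

## Working session

There is one attempt and no reset: what is moved stays moved. The work goes in short steps, Python scripts to look and compute and a tool call to move; the robot and the scene stay as the last step left them, time stands still between calls to the robot, and variables do not carry over. Pictures are saved under pics/ and viewed, at most 11 in all, crops included, and the job is handed in when it is done.

Besides the shell and the picture viewer there is one more tool, called after "Call:" in YAML: its name, and indented under it one key for each argument. carry_out: Moves the arm, as the interface text tells. Its arguments: {"type":"object","properties":{"series":{"type":"array","items":{"type":"object","properties":{"delta_rot":{"type":"array","items":{"type":"number"}},"travel":{"type":"array","items":{"type":"number"}},"fingers":{"type":"number"}}}},"squeeze":{"type":"number"}},"required":["series"]}

```bash
mkdir -p pics
cat > h.py <<'E'
import numpy as np, cv2
from scipy.spatial.transform import Rotation as R
from workcell import env
def snap(name,fn=None):
    s=env.get_state(); c=env.read_camera(name)
    if 'hand_eye' in c:
        T=np.eye(4); q=s['orientation']; T[:3,:3]=R.from_quat([q[1],q[2],q[3],q[0]]).as_matrix(); T[:3,3]=s['tcp_pos']
        c['world_from_camera']=T@np.array(c['hand_eye'])
    if fn: cv2.imwrite(fn,c['color'][:,:,::-1])
    return c
def K(c): return np.array([[c['fx'],0,c['cx']],[0,c['fy'],c['cy']],[0,0,1.]]),np.array(c['D'],float)
def pix2w(c,px,z):
    k,d=K(c); p=cv2.undistortPoints(np.array(px,float).reshape(-1,1,2),k,d)[:,0]
    T=np.array(c['world_from_camera']); r=np.c_[p[:,0],-p[:,1],-np.ones(len(p))]@T[:3,:3].T; o=T[:3,3]
    return o+r*((z-o[2])/r[:,2])[:,None]
def w2pix(c,P):
    k,d=K(c); T=np.linalg.inv(np.array(c['world_from_camera'])); p=np.atleast_2d(P)@T[:3,:3].T+T[:3,3]
    return cv2.projectPoints(p*[1,-1,-1],np.zeros(3),np.zeros(3),k,d)[0][:,0]
E
python3 - <<'E'
from h import *
a=snap('scene','pics/scene.png');b=snap('side','pics/side.png')
import pickle;pickle.dump((a,b),open('c0.pkl','wb'))
for c in(a,b):print(np.round(c['world_from_camera'],3).tolist(),c['fx'])
print(env.get_state())
E
```

```text
[[0.799, 0.381, -0.465, 0.032], [-0.601, 0.483, -0.637, -0.563], [-0.018, 0.789, 0.615, 0.708], [0.0, 0.0, 0.0, 1.0]] 413.3647387637469
[[-1.0, -0.016, 0.004, 0.487], [0.01, -0.391, 0.92, 0.899], [-0.014, 0.92, 0.391, 0.459], [0.0, 0.0, 0.0, 1.0]] 373.57333089801006
{'clock': 0.1, 'joint_pos': array([-1.44860510e+00,  3.13938855e-01,  4.51091439e-02,  1.30363017e+00,
        4.16310920e-05,  1.43117564e+00]), 'qvel': array([ 0.00011226, -0.00091764,  0.00335172, -0.00060804,  0.0008956 ,
        0.00153518]), 'tau': array([ 2.05807984e-03, -4.81727493e+01,  2.99242991e+01,  1.29340179e-02,
       -7.19787340e-05,  1.00228817e-05]), 'tcp_pos': array([ 0.14876289, -0.55494835,  0.23049712]), 'orientation': array([-8.31562610e-04,  9.91443703e-01,  1.30532342e-01,  2.80633557e-05]), 'wrist_force': array([-0.30296682, -0.49851633, -0.21170569]), 'ft_torque': array([0.03704462, 0.05153435, 0.02163279]), 'grip_force': 0.0, 'finger_gap': 0.08542983673979951}
```

View pics/scene.png

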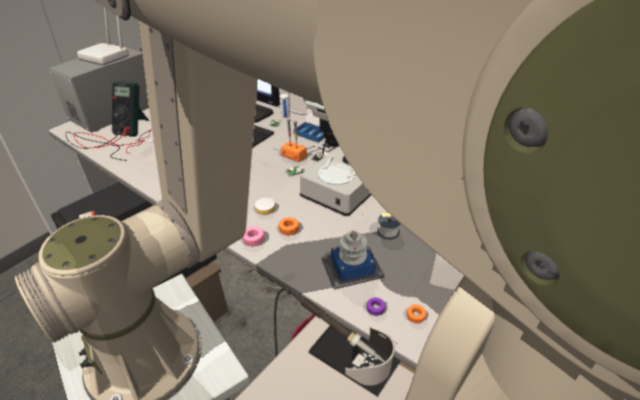

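View pics/side.png

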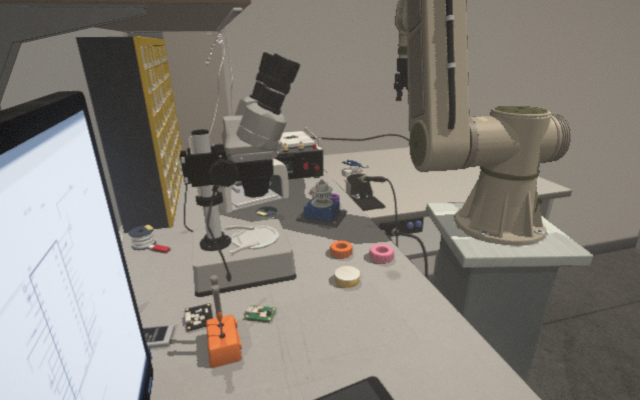

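The scene view shows an orange ring on the left at (289,226), pink at (254,237), purple at (376,306) and an orange ring on the right at (417,313). The tin is at (265,206) and the drive at (352,255). Next I'll compare the two orange rings' sizes.

Run:
```python
from h import *
import pickle
a,b=pickle.load(open('c0.pkl','rb'))
im=a['color'];hsv=cv2.cvtColor(im,cv2.COLOR_RGB2HSV)
for n,c,seeds in(('scene',a,[(289,226),(417,313),(376,306),(254,237)]),('side',b,[(341,249),(382,253)])):
    hsv=cv2.cvtColor(c['color'],cv2.COLOR_RGB2HSV)
    for s in seeds:
        x,y=s; sub=np.zeros(hsv.shape[:2],np.uint8); sub[y-18:y+18,x-20:x+20]=1
        m=((hsv[...,1]>110)&(sub>0)); 
        ys,xs=np.nonzero(m); pts=np.c_[xs,ys]
        h=cv2.convexHull(pts.astype(np.int32))[:,0]
        w=pix2w(c,h,0.012)[:,:2]; 
        print(n,s,len(pts),'bbox',xs.min(),xs.max(),ys.min(),ys.max(),'ctr',w.mean(0).round(3),'ext',np.ptp(w,0).round(3), cv2.minAreaRect(w.astype(np.float32)*1000)[1])
print('shaft top',pix2w(a,[(352,234)],.11), 'side',pix2w(b,[(322,181)],.11))
sc=np.hstack([cv2.resize(a['color'][215:335,300:440],None,fx=4,fy=4,interpolation=cv2.INTER_CUBIC)])
cv2.imwrite('pics/crop1.png',sc[:,:,::-1])
```

```text
scene (289, 226) 314 bbox 269 298 208 234 ctr [0.433 0.141] ext [0.058 0.118] (119.35621643066406, 54.83623123168945)
scene (417, 313) 270 bbox 407 426 305 322 ctr [ 0.488 -0.26 ] ext [0.043 0.042] (42.5403938293457, 40.308650970458984)
scene (376, 306) 200 bbox 367 384 298 314 ctr [ 0.435 -0.192] ext [0.039 0.039] (41.668941497802734, 35.38010787963867)
scene (254, 237) 113 bbox 244 262 230 244 ctr [0.338 0.149] ext [0.044 0.053] (51.73948669433594, 43.49109649658203)
side (341, 249) 328 bbox 330 351 240 257 ctr [0.434 0.134] ext [0.051 0.079] (79.30355072021484, 49.476097106933594)Traceback (most recent call last):
  File "<stdin>", line 11, in <module>
TypeError: 'NoneType' object is not subscriptable
```

The right orange ring measures about 42 mm and the left about 48–50 mm. The right one, on the far side from the tin, is therefore the collar, at about (0.488, -0.260).

Run:
```python
from h import *
import pickle
a,b=pickle.load(open('c0.pkl','rb'))
print('shaft top',pix2w(a,[(352,234)],.11), 'side',pix2w(b,[(322,181)],.11))
sc=cv2.resize(a['color'][215:335,300:440],None,fx=4,fy=4,interpolation=cv2.INTER_CUBIC)
cv2.imwrite('pics/crop1.png',sc[:,:,::-1])
c=env.read_camera('wrist');print(np.round(c['hand_eye'],3).tolist(),c['fx'],c['cx'],c['cy'],c['D'])
```

```text
shaft top [[ 0.46873067 -0.07270352  0.11      ]] side [[ 0.47158947 -0.057862    0.11      ]]
[[0.001, 0.957, 0.291, 0.074], [1.0, -0.001, -0.001, 0.001], [-0.001, 0.291, -0.957, -0.142], [0.0, 0.0, 0.0, 1.0]] 355.95169681077505 322.0379749924756 200.8846667521149 [0.02820926 0.         0.         0.         0.        ]
```

View pics/crop1.png

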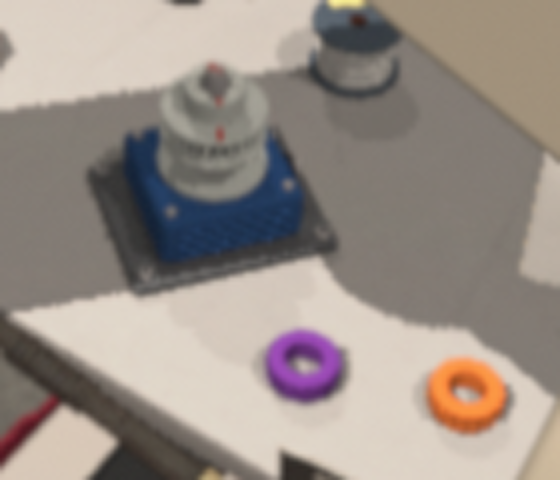

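The crop confirms the ribbed orange collar at crop (466,395), i.e. scene (416,314). The drive has red keyway marks visible, and the shaft is near (0.470, -0.065). I'll move over the collar first and take a wrist picture there.

Call:
carry_out:
  series:
    - {"delta_rot": [0, 0, -0.52], "travel": [0.97, 0.84, 0], "fingers": -1}
    - {"delta_rot": [0, 0, -0.52], "travel": [0.97, 0.84, 0], "fingers": -1}
    - {"delta_rot": [0, 0, -0.52], "travel": [0.97, 0.84, 0], "fingers": -1}
    - {"delta_rot": [0, 0, -0.52], "travel": [0.97, 0.84, 0], "fingers": -1}
    - {"delta_rot": [0, 0, -0.52], "travel": [0.97, 0.84, 0], "fingers": -1}

```text
clock: 0.78
tcp_pos: [0.2707, -0.4495, 0.231]
orientation: [-0.0, 1.0, -0.0, -0.0]
wrist_force: [0.6, -0.3, 0.7]
finger_gap: 0.0855
grip_force: 0.0
```

Call:
carry_out:
  series:
    - {"delta_rot": [0, 0, 0], "travel": [0.97, 0.84, 0], "fingers": -1}
    - {"delta_rot": [0, 0, 0], "travel": [0.97, 0.84, 0], "fingers": -1}
    - {"delta_rot": [0, 0, 0], "travel": [0.97, 0.84, 0], "fingers": -1}
    - {"delta_rot": [0, 0, 0], "travel": [0.97, 0.84, 0], "fingers": -1}
    - {"delta_rot": [0, 0, 0], "travel": [0.97, 0.84, 0], "fingers": -1}

```text
clock: 1.4
tcp_pos: [0.3919, -0.3446, 0.2311]
orientation: [-0.0, 1.0, 0.001, -0.0]
wrist_force: [0.4, -0.3, 0.1]
finger_gap: 0.0851
grip_force: 0.0
```

Call:
carry_out:
  series:
    - {"delta_rot": [0, 0, 0], "travel": [0.97, 0.84, 0], "fingers": -1}
    - {"delta_rot": [0, 0, 0], "travel": [0.97, 0.84, 0], "fingers": -1}
    - {"delta_rot": [0, 0, 0], "travel": [0.97, 0.84, 0], "fingers": -1}
    - {"delta_rot": [0, 0, 0], "travel": [0.97, 0.84, 0], "fingers": -1}
    - {"delta_rot": [0, 0, 0], "travel": [0, 0, 0], "fingers": -1}

```text
clock: 2.02
tcp_pos: [0.4893, -0.26, 0.2308]
orientation: [-0.0, 1.0, 0.002, -0.0]
wrist_force: [-0.4, -0.3, -0.6]
finger_gap: 0.085
grip_force: 0.0
```

Run:
```python
from h import *
import pickle
c=snap('wrist');s=env.get_state();print(s['clock'],s['tcp_pos'],s['orientation'],s['joint_pos'])
pickle.dump(c,open('c1.pkl','wb'))
hsv=cv2.cvtColor(c['color'],cv2.COLOR_RGB2HSV)
m=((hsv[...,0]<16)&(hsv[...,1]>140)&(hsv[...,2]>90)).astype(np.uint8)
n,l,st,ce=cv2.connectedComponentsWithStats(m)
for i in range(1,n):
  if st[i,4]>300:
    h=cv2.convexHull(np.argwhere(l==i)[:,::-1].astype(np.int32))[:,0]
    for z in(0,.016):
      w=pix2w(c,h,z)[:,:2]; print(st[i],ce[i],z,cv2.minEnclosingCircle((w*1000).astype(np.float32)))
```

```text
2.075 [ 0.48853892 -0.26075743  0.23089689] [-6.94667241e-05  9.99998046e-01  1.92147404e-03 -4.58510906e-04] [-6.35014476e-01  2.72616272e-01 -1.03727645e-02  1.28862713e+00
 -4.33693286e-04  2.50273540e+00]
[299 149  37  38 775] [317.07096774 167.42580645] 0 ((486.6990051269531, -255.83021545410156), 20.417753219604492)
[299 149  37  38 775] [317.07096774 167.42580645] 0.016 ((489.9839172363281, -256.0278625488281), 19.541255950927734)
```

Call:
carry_out:
  series:
    - {"delta_rot": [0, 0, 0], "travel": [-0.1, 1, 0], "fingers": -1}
    - {"delta_rot": [0, 0, 0], "travel": [-0.1, 1, 0], "fingers": -1}
    - {"delta_rot": [0, 0, 0], "travel": [-0.1, 1, 0], "fingers": -1}
    - {"delta_rot": [0, 0, 0], "travel": [-0.1, 1, 0], "fingers": -1}
    - {"delta_rot": [0, 0, 0], "travel": [-0.1, 1, 0], "fingers": -1}

```text
clock: 2.7
tcp_pos: [0.4747, -0.1346, 0.2316]
orientation: [0.0, 1.0, 0.001, 0.0]
wrist_force: [0.1, 0.9, -0.5]
finger_gap: 0.0852
grip_force: 0.0
```

Call:
carry_out:
  series:
    - {"delta_rot": [0, 0, 0], "travel": [-0.1, 1, 0], "fingers": -1}
    - {"delta_rot": [0, 0, 0], "travel": [-0.1, 1, 0], "fingers": -1}
    - {"delta_rot": [0, 0, 0], "travel": [-0.1, 0.8, 0], "fingers": -1}
    - {"delta_rot": [0, 0, 0], "travel": [0, 0, 0], "fingers": -1}

```text
clock: 3.2
tcp_pos: [0.4672, -0.0646, 0.2317]
orientation: [0.0, 1.0, 0.002, 0.0]
wrist_force: [0.1, -0.3, 0.1]
finger_gap: 0.0853
grip_force: 0.0
```

Run:
```python
from h import *
import pickle
c=snap('wrist','pics/w2.png');s=env.get_state();print(s['clock'],s['tcp_pos'],s['orientation'])
pickle.dump(c,open('c2.pkl','wb'))
```

```text
3.25 [ 0.46762588 -0.06553367  0.23164715] [2.45583974e-04 9.99998567e-01 1.66046767e-03 2.20587661e-04]
```

View pics/w2.png

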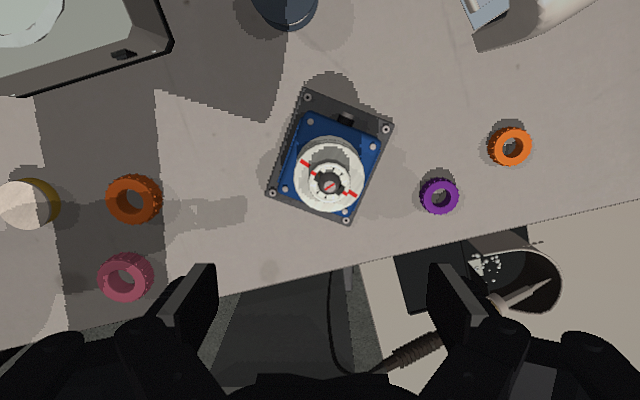

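The wrist view shows the pulley centred near (330,178), the collar at (510,147) and purple at (439,197). The left orange ring at (134,199) is larger. I'll enlarge the pulley.

Run:
```python
from h import *
import pickle
c=pickle.load(open('c2.pkl','rb'))
cv2.imwrite('pics/w2c.png',cv2.resize(c['color'][130:220,285:375,::-1],None,fx=6.5,fy=6.5,interpolation=cv2.INTER_CUBIC))
```

```text
(no output)
```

View pics/w2c.png

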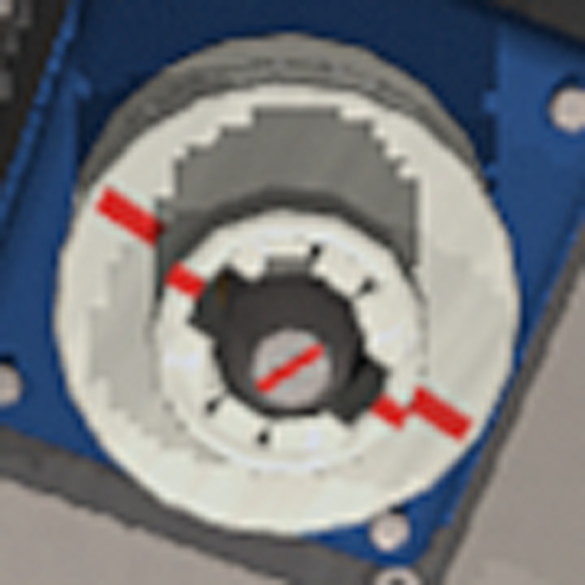

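Run:
```python
from h import *
import pickle
c=pickle.load(open('c2.pkl','rb'))
f=lambda P:np.array(P)/6.5+[284.5,129.5]
def ang(p):d=(p[1]-p[0]);return np.degrees(np.arctan2(d[1],d[0]))
s=pix2w(c,f([(258,388),(325,350),(292,368)]),.112);print('shaft',s.round(4).tolist(),ang(s))
q=pix2w(c,f([(100,200),(468,430),(128,216),(441,414)]),.086);print('flange',q.round(4).tolist(),ang(q),ang(q[2:]))
h=pix2w(c,f([(170,272),(405,412),(187,281),(389,408)]),.102);print('hub',ang(h),ang(h[2:]))
e=pix2w(c,f([(290,340),(155,340),(425,340)]),.102);print('hubc',e.round(4).tolist())
e=pix2w(c,f([(287,310),(55,300),(520,310)]),.086);print('flc',e.round(4).tolist())
```

```text
shaft [[0.4709, -0.0673, 0.112], [0.4755, -0.0751, 0.112], [0.4733, -0.0713, 0.112]] -59.28812022434785
flange [[0.4882, -0.0476, 0.086], [0.4584, -0.0947, 0.086], [0.4862, -0.051, 0.086], [0.4605, -0.0912, 0.086]] -122.27544332606607 -122.58764560340785
hub -121.13044260505632 -122.5218755163847
hubc [[0.4742, -0.0712, 0.102], [0.4741, -0.0549, 0.102], [0.4743, -0.0875, 0.102]]
flc [[0.4742, -0.0712, 0.086], [0.4753, -0.0417, 0.086], [0.4743, -0.1008, 0.086]]
```

Shaft keys at yaw about 120.7° (mod 180), pulley keyways about 57.6°, so the turn is about +63°. Shaft, hub and flange centres agree at (0.474, -0.071). Descending to grip the hub.

Call:
carry_out:
  series:
    - {"delta_rot": [0, 0, 0], "travel": [0.13, -0.11, -0.95], "fingers": -1}
    - {"delta_rot": [0, 0, 0], "travel": [0.13, -0.11, -0.95], "fingers": -1}
    - {"delta_rot": [0, 0, 0], "travel": [0, 0, -0.95], "fingers": -1}
    - {"delta_rot": [0, 0, 0], "travel": [0, 0, -0.95], "fingers": -1}
    - {"delta_rot": [0, 0, 0], "travel": [0, 0, -0.95], "fingers": -1}
  squeeze: 25

```text
clock: 3.88
tcp_pos: [0.4747, -0.0726, 0.1119]
orientation: [0.0, 1.0, 0.0, 0.0]
wrist_force: [0.8, -0.5, 0.9]
finger_gap: 0.0857
grip_force: 0.0
```

Call:
carry_out:
  series:
    - {"delta_rot": [0, 0, 0], "travel": [0, 0, -0.7], "fingers": -1}
    - {"delta_rot": [0, 0, 0], "travel": [0, 0, -0.2], "fingers": -1}
    - {"delta_rot": [0, 0, 0], "travel": [0, 0, 0], "fingers": -0.3}
    - {"delta_rot": [0, 0, 0], "travel": [0, 0, 0], "fingers": 0}

```text
clock: 4.38
tcp_pos: [0.4755, -0.0723, 0.0909]
orientation: [0.0, 1.0, 0.001, 0.001]
wrist_force: [0.2, 0.1, -0.3]
finger_gap: 0.0517
grip_force: 0.0
```

Run:
```python
from h import *
s=env.get_state();print(s['clock'],s['tcp_pos'],s['joint_pos'],s['finger_gap'],s['grip_force'],s['wrist_force'])
c=snap('wrist','pics/w3.png')
```

```text
4.375 [ 0.47545409 -0.07231502  0.09090733] [-3.17982278e-01  2.25347994e-01 -4.34193097e-01  9.09699672e-01
 -1.28983089e-04  2.82207526e+00] 0.05172059994233093 0.0 [ 0.16305353  0.13749683 -0.29340056]
```

View pics/w3.png

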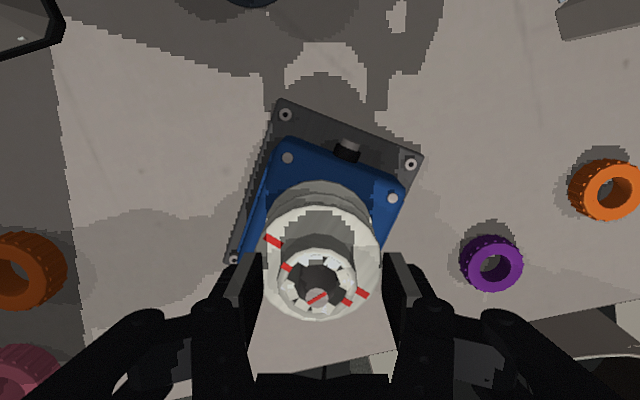

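Fingers straddle the hub (edges at x 278 and 356, fingers 256 and 388), so the hub is a hair to +y. I'll nudge over, back the yaw off a little to gain clearance from the microscope, then grip.

Call:
carry_out:
  series:
    - {"delta_rot": [0, 0, -1], "travel": [-0.05, 0.06, -0.1], "fingers": 0}
    - {"delta_rot": [0, 0, -1], "travel": [0, 0, 0], "fingers": 0.3}
    - {"delta_rot": [0, 0, 0], "travel": [0, 0, 0], "fingers": 0.6}
    - {"delta_rot": [0, 0, 0], "travel": [0, 0, 0], "fingers": 0.6}
    - {"delta_rot": [0, 0, 0], "travel": [0, 0, 0], "fingers": 0.6}

```text
clock: 5.05
tcp_pos: [0.474, -0.0705, 0.0881]
orientation: [0.0, 0.995, -0.098, 0.001]
wrist_force: [-0.5, 1.3, 4.6]
finger_gap: 0.0333
grip_force: 25.2
```

Call:
carry_out:
  series:
    - {"delta_rot": [0, 0, 1], "travel": [0, 0, 0.05], "fingers": 0.6}
    - {"delta_rot": [0, 0, 1], "travel": [0, 0, 0], "fingers": 0.6}
    - {"delta_rot": [0, 0, 1], "travel": [0, 0, 0], "fingers": 0.6}
    - {"delta_rot": [0, 0, 1], "travel": [0, 0, 0], "fingers": 0.6}
    - {"delta_rot": [0, 0, 1], "travel": [0, 0, 0], "fingers": 0.6}

```text
clock: 5.68
tcp_pos: [0.4732, -0.0705, 0.0883]
orientation: [-0.0, 0.988, 0.152, -0.0]
wrist_force: [-0.5, 0.4, -1.3]
finger_gap: 0.0333
grip_force: 25.2
```

Call:
carry_out:
  series:
    - {"delta_rot": [0, 0, 1], "travel": [0, 0, 0], "fingers": 0.6}
    - {"delta_rot": [0, 0, 1], "travel": [0, 0, 0], "fingers": 0.6}
    - {"delta_rot": [0, 0, 1], "travel": [0, 0, 0], "fingers": 0.6}
    - {"delta_rot": [0, 0, 1], "travel": [0, 0, 0], "fingers": 0.6}
    - {"delta_rot": [0, 0, 1], "travel": [0, 0, 0], "fingers": 0.6}

```text
clock: 6.3
tcp_pos: [0.4731, -0.0705, 0.0883]
orientation: [-0.0, 0.92, 0.392, -0.001]
wrist_force: [-0.4, 0.6, -2.0]
finger_gap: 0.0332
grip_force: 25.2
```

Call:
carry_out:
  series:
    - {"delta_rot": [0, 0, 1], "travel": [0, 0, 0], "fingers": 0.6}
    - {"delta_rot": [0, 0, 0], "travel": [0, 0, 0], "fingers": 0.6}
    - {"delta_rot": [0, 0, 0], "travel": [0, 0, 0], "fingers": 0.6}

```text
clock: 6.68
tcp_pos: [0.4732, -0.0704, 0.0885]
orientation: [-0.0, 0.9, 0.435, -0.0]
wrist_force: [0.6, 0.4, -1.6]
finger_gap: 0.0336
grip_force: 25.1
```

Run:
```python
from h import *
c=snap('wrist')
s=env.get_state();print(s['clock'],s['tcp_pos'],s['orientation'],s['joint_pos'],s['finger_gap'],s['wrist_force'],s['ft_torque'])
cv2.imwrite('pics/w4.png',cv2.resize(c['color'][190:350,230:410,::-1],None,fx=3.6,fy=3.6,interpolation=cv2.INTER_CUBIC))
import pickle;pickle.dump(c,open('c4.pkl','wb'))
```

```text
6.725 [ 0.47332116 -0.0703767   0.08852321] [-1.85912848e-04  9.00299552e-01  4.35270760e-01 -2.16657545e-04] [-3.15554248e-01  2.25156442e-01 -4.41123979e-01  9.05085966e-01
 -3.23674616e-05  1.92536038e+00] 0.033306303919945254 [-0.49473037 -0.1414261  -2.99780845] [ 0.02420524 -0.00736207 -0.03391026]
```

View pics/w4.png

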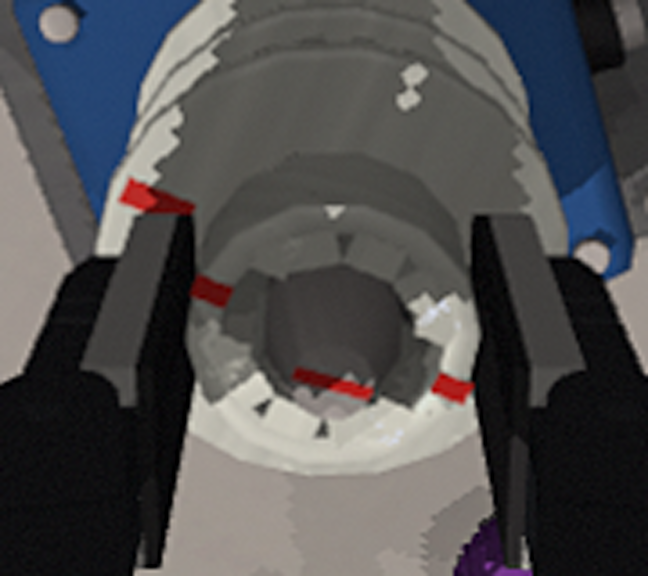

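The shaft line runs crop (297,375)–(372,392) and the hub marks (210,291)–(453,388). I'll compare them in world coordinates.

Run:
```python
from h import *
import pickle
c=pickle.load(open('c4.pkl','rb'))
f=lambda P:np.array(P)/3.6+[229.6,189.6]
def ang(p):d=(p[1]-p[0]);return np.degrees(np.arctan2(d[1],d[0]))
s=pix2w(c,f([(297,375),(372,392)]),.112);print(ang(s),s.round(4).tolist())
h=pix2w(c,f([(210,291),(453,388)]),.102);print(ang(h),h.round(4).tolist(),h.mean(0))
```

```text
-52.775970312564645 [[0.471, -0.0677, 0.112], [0.476, -0.0742, 0.112]]
-62.49631228464195 [[0.466, -0.0581, 0.102], [0.4799, -0.0847, 0.102]] [ 0.47295531 -0.07137161  0.102     ]
```

Another few degrees positive looks right, so I'll turn +4° and release.

Call:
carry_out:
  series:
    - {"delta_rot": [0, 0, 0.7], "travel": [0, 0, 0], "fingers": 0.6}
    - {"delta_rot": [0, 0, 0], "travel": [0, 0, 0], "fingers": 0.6}
    - {"delta_rot": [0, 0, 0], "travel": [0, 0, 0], "fingers": 0.3}
    - {"delta_rot": [0, 0, 0], "travel": [0, 0, 0], "fingers": 0.1}
    - {"delta_rot": [0, 0, 0], "travel": [0, 0, 0], "fingers": 0.1}

```text
clock: 7.35
tcp_pos: [0.4739, -0.0706, 0.0892]
orientation: [0.0, 0.884, 0.467, 0.0]
wrist_force: [-0.4, -0.5, 0.9]
finger_gap: 0.0384
grip_force: 0.0
```

Run:
```python
from h import *
c=snap('wrist')
s=env.get_state();print(s['clock'],s['tcp_pos'],s['orientation'],s['finger_gap'],s['wrist_force'])
cv2.imwrite('pics/w5.png',cv2.resize(c['color'][190:350,230:410,::-1],None,fx=3.6,fy=3.6,interpolation=cv2.INTER_CUBIC))
import pickle;pickle.dump(c,open('c5.pkl','wb'))
```

```text
7.4 [ 0.47389413 -0.07055938  0.08913859] [3.22267271e-04 8.84335082e-01 4.66852518e-01 2.90195319e-04] 0.03843520427669636 [-0.04274853 -0.56805818  0.07682544]
```

View pics/w5.png

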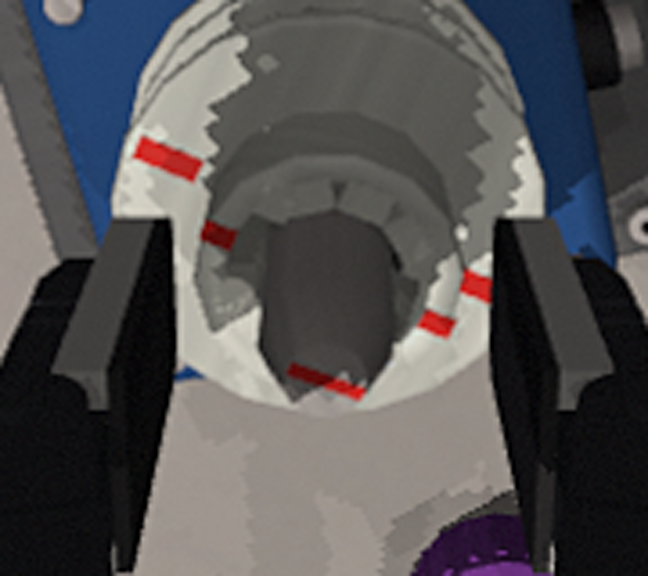

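The pulley has dropped: hub marks are now at (219,236) and (437,324) and the hub looks smaller. I'll check its height from the mark positions while opening and going for the collar.

Run:
```python
from h import *
import pickle
c=pickle.load(open('c5.pkl','rb'))
f=lambda P:np.array(P)/3.6+[229.6,189.6]
for z in(.088,.092,.102):
  h=pix2w(c,f([(219,236),(437,324),(197,250),(468,250)]),z);print(z,h[:2].mean(0).round(4),np.linalg.norm(h[0]-h[1]).round(4),'hub dia',np.linalg.norm(h[2]-h[3]).round(4))
c=pickle.load(open('c4.pkl','rb'))
h=pix2w(c,f([(210,291),(453,388),(185,320),(480,320)]),.102);print(h[:2].mean(0),np.linalg.norm(h[0]-h[1]),np.linalg.norm(h[2]-h[3]))
```

```text
0.088 [ 0.4731 -0.0715  0.088 ] 0.0295 hub dia 0.0333
0.092 [ 0.4743 -0.0698  0.092 ] 0.0287 hub dia 0.0323
0.102 [ 0.4773 -0.0655  0.102 ] 0.0266 hub dia 0.03
[ 0.47295531 -0.07137161  0.102     ] 0.02996246699545794 0.033032356915082904
```

Call:
carry_out:
  series:
    - {"delta_rot": [0, 0, 0], "travel": [0, 0, 0.6], "fingers": -0.5}
    - {"delta_rot": [0, 0, 0], "travel": [0, 0, 1], "fingers": -1}
    - {"delta_rot": [0, 0, -1], "travel": [0, -0.5, 1], "fingers": -1}
    - {"delta_rot": [0, 0, -1], "travel": [0.09, -1, 0.5], "fingers": -1}
    - {"delta_rot": [0, 0, -1], "travel": [0.09, -1, 0], "fingers": -1}

```text
clock: 8.02
tcp_pos: [0.4793, -0.134, 0.1691]
orientation: [0.001, 0.945, 0.328, 0.002]
wrist_force: [0.7, -0.4, -0.2]
finger_gap: 0.0853
grip_force: 0.0
```

Call:
carry_out:
  series:
    - {"delta_rot": [0, 0, -1], "travel": [0.09, -1, 0], "fingers": -1}
    - {"delta_rot": [0, 0, -1], "travel": [0.09, -1, 0], "fingers": -1}
    - {"delta_rot": [0, 0, -1], "travel": [0.09, -1, 0], "fingers": -1}
    - {"delta_rot": [0, 0, -1], "travel": [0.09, -1, 0], "fingers": -1}
    - {"delta_rot": [0, 0, -1], "travel": [0.1, -0.9, 0], "fingers": -1}

```text
clock: 8.65
tcp_pos: [0.4898, -0.2566, 0.1676]
orientation: [0.0, 0.996, 0.084, 0.0]
wrist_force: [0.2, -0.1, 0.5]
finger_gap: 0.0853
grip_force: 0.0
```

The dropped height fits z = 0.088, so the pulley is home. Measuring the collar from here.

Call:
carry_out:
  series:
    - {"delta_rot": [0, 0, -1], "travel": [0, 0, 0], "fingers": -1}
    - {"delta_rot": [0, 0, -1], "travel": [0, 0, 0], "fingers": -1}
    - {"delta_rot": [0, 0, 0], "travel": [0, 0, 0], "fingers": -1}

```text
clock: 9.02
tcp_pos: [0.4898, -0.2557, 0.1674]
orientation: [0.0, 1.0, -0.014, 0.0]
wrist_force: [-0.4, 0.1, -0.6]
finger_gap: 0.0854
grip_force: 0.0
```

Run:
```python
from h import *
c=snap('wrist');s=env.get_state();print(s['clock'],s['tcp_pos'],s['orientation'],s['joint_pos'])
hsv=cv2.cvtColor(c['color'],cv2.COLOR_RGB2HSV)
m=((hsv[...,0]<16)&(hsv[...,1]>140)&(hsv[...,2]>90)).astype(np.uint8)
n,l,st,ce=cv2.connectedComponentsWithStats(m)
for i in range(1,n):
  if st[i,4]>500:
    h=cv2.convexHull(np.argwhere(l==i)[:,::-1].astype(np.int32))[:,0]
    for z in(0,.008,.016):
      w=pix2w(c,h,z)[:,:2]; print(st[i],ce[i],z,cv2.minEnclosingCircle((w*1000).astype(np.float32)), pix2w(c,[ce[i]],z))
```

```text
9.075 [ 0.48976596 -0.25562448  0.16719731] [ 3.29626984e-04  9.99912574e-01 -1.32128297e-02  3.94881008e-04] [-6.26309419e-01  2.95775430e-01 -1.37052540e-01  1.13694310e+00
 -8.47532377e-05  2.54170962e+00]
[ 299  161   45   45 1097] [320.92251595 183.04284412] 0 ((486.03546142578125, -255.6730194091797), 20.55799674987793) [[ 0.48654126 -0.25588465  0.        ]]
[ 299  161   45   45 1097] [320.92251595 183.04284412] 0.008 ((488.038818359375, -255.74356079101562), 20.026302337646484) [[ 0.48853155 -0.25594976  0.008     ]]
[ 299  161   45   45 1097] [320.92251595 183.04284412] 0.016 ((490.0422058105469, -255.8141632080078), 19.494613647460938) [[ 0.49052185 -0.25601487  0.016     ]]
```

Collar centre (0.4885, -0.2558), radius 20 mm as specified; TCP is already over it. Descend and grip.

Call:
carry_out:
  series:
    - {"delta_rot": [0, 0, 0], "travel": [-0.05, 0, -1], "fingers": -1}
    - {"delta_rot": [0, 0, 0], "travel": [0, 0, -1], "fingers": -1}
    - {"delta_rot": [0, 0, 0], "travel": [0, 0, -1], "fingers": -1}
    - {"delta_rot": [0, 0, 0], "travel": [0, 0, -1], "fingers": -1}
    - {"delta_rot": [0, 0, 0], "travel": [0, 0, -1], "fingers": -1}

```text
clock: 9.7
tcp_pos: [0.4886, -0.2555, 0.0411]
orientation: [0.0, 1.0, -0.013, 0.0]
wrist_force: [-0.1, 0.4, -0.4]
finger_gap: 0.0852
grip_force: 0.0
```

Call:
carry_out:
  series:
    - {"delta_rot": [0, 0, 0], "travel": [0, 0, -0.8], "fingers": -0.6}
    - {"delta_rot": [0, 0, 0], "travel": [0, 0, -0.5], "fingers": -0.4}
    - {"delta_rot": [0, 0, 0], "travel": [0, 0, -0.2], "fingers": -0.2}
    - {"delta_rot": [0, 0, 0], "travel": [0, 0, 0], "fingers": 0}

```text
clock: 10.2
tcp_pos: [0.4885, -0.2555, 0.0041]
orientation: [0.0, 1.0, -0.014, 0.0]
wrist_force: [0.5, 0.6, 0.3]
finger_gap: 0.0425
grip_force: 0.0
```

Call:
carry_out:
  series:
    - {"delta_rot": [0, 0, 0], "travel": [0, 0, -0.05], "fingers": 0.5}
    - {"delta_rot": [0, 0, 0], "travel": [0, 0, 0], "fingers": 0.5}
    - {"delta_rot": [0, 0, 0], "travel": [0, 0, 0], "fingers": 0.5}
  squeeze: 30

```text
clock: 10.58
tcp_pos: [0.4888, -0.2558, 0.0044]
orientation: [0.001, 1.0, -0.014, 0.001]
wrist_force: [-2.6, 1.9, 7.0]
finger_gap: 0.0368
grip_force: 29.2
```

Run:
```python
from h import *
c=snap('wrist');s=env.get_state();print(s['clock'],s['tcp_pos'],s['finger_gap'],s['grip_force'],s['wrist_force'])
cv2.imwrite('pics/w6.png',c['color'][180:400,160:480,::-1])
```

```text
10.625 [ 0.48883027 -0.25581416  0.00440948] 0.036803335604871035 29.168270118534565 [-3.04837575  1.06348194  7.04577565]
```

View pics/w6.png

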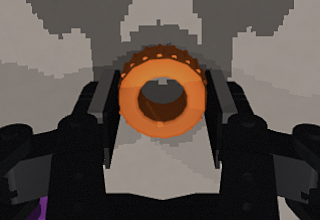

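The collar is held between the pads. Lift and carry it over the shaft.

Call:
carry_out:
  series:
    - {"delta_rot": [0, 0, 0], "travel": [0, 0, 1], "fingers": 0.5}
    - {"delta_rot": [0, 0, 0], "travel": [0, 0, 1], "fingers": 0.5}
    - {"delta_rot": [0, 0, 0], "travel": [0, 0, 1], "fingers": 0.5}
    - {"delta_rot": [0, 0, 0], "travel": [0, 0, 1], "fingers": 0.5}
    - {"delta_rot": [0, 0, 0], "travel": [-0.1, 0.39, 1], "fingers": 0.5}

```text
clock: 11.25
tcp_pos: [0.4863, -0.2464, 0.1293]
orientation: [0.001, 1.0, -0.014, 0.001]
wrist_force: [-0.2, 0.1, -1.0]
finger_gap: 0.0365
grip_force: 30.2
```

Call:
carry_out:
  series:
    - {"delta_rot": [0, 0, 0], "travel": [-0.1, 1, 0.8], "fingers": 0.5}
    - {"delta_rot": [0, 0, 0], "travel": [-0.1, 1, 0], "fingers": 0.5}
    - {"delta_rot": [0, 0, 0], "travel": [-0.1, 1, 0], "fingers": 0.5}
    - {"delta_rot": [0, 0, 0], "travel": [-0.1, 1, 0], "fingers": 0.5}
    - {"delta_rot": [0, 0, 0], "travel": [-0.1, 1, 0], "fingers": 0.5}

```text
clock: 11.88
tcp_pos: [0.4735, -0.12, 0.1485]
orientation: [0.0, 1.0, -0.014, 0.001]
wrist_force: [0.2, 0.6, -0.6]
finger_gap: 0.0364
grip_force: 30.2
```

Call:
carry_out:
  series:
    - {"delta_rot": [0, 0, 0], "travel": [0, 1, 0], "fingers": 0.5}
    - {"delta_rot": [0, 0, 0], "travel": [0, 1, 0], "fingers": 0.5}
    - {"delta_rot": [0, 0, 0], "travel": [0, 0, 0], "fingers": 0.5}

```text
clock: 12.25
tcp_pos: [0.4733, -0.0695, 0.1484]
orientation: [0.0, 1.0, -0.013, 0.0]
wrist_force: [0.4, 0.4, -0.3]
finger_gap: 0.0364
grip_force: 30.3
```

Run:
```python
from h import *
c=snap('wrist');s=env.get_state();print(s['clock'],s['tcp_pos'],s['finger_gap'],s['grip_force'],s['wrist_force'],s['orientation'])
cv2.imwrite('pics/w7.png',cv2.resize(c['color'][180:380,220:420,::-1],None,fx=3,fy=3,interpolation=cv2.INTER_CUBIC))
import pickle;pickle.dump(c,open('c7.pkl','wb'))
f=lambda p:((p-[219.5,179.5])*3).round().tolist()
t=s['tcp_pos']
print('shaft tip',f(w2pix(c,[.4735,-.0711,.112])),'collar ctr bottom/top',f(w2pix(c,[t+[0,0,-.0044],t+[0,0,.0116]])))
```

```text
12.3 [ 0.47357439 -0.07038145  0.14828695] 0.03643887460732815 30.25505606085062 [-1.08430038  0.22217113 -0.30283685] [ 4.15014240e-04  9.99912298e-01 -1.32243911e-02  5.82770796e-04]
shaft tip [[311.0, 168.0]] collar ctr bottom/top [[307.0, 249.0], [307.0, 302.0]]
```

View pics/w7.png

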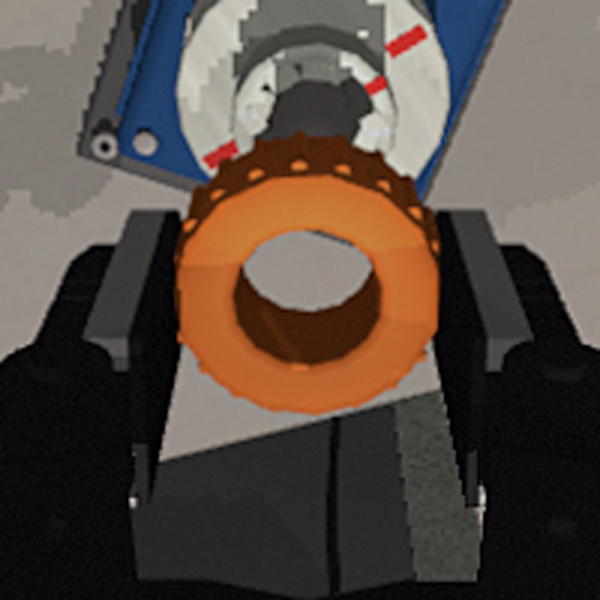

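The collar is centred in the grip (bore centre at (308,298), predicted (307,302)). Lowering over the shaft tip.

Call:
carry_out:
  series:
    - {"delta_rot": [0, 0, 0], "travel": [0, -0.04, -0.6], "fingers": 0.5}
    - {"delta_rot": [0, 0, 0], "travel": [0, 0, -0.4], "fingers": 0.5}
    - {"delta_rot": [0, 0, 0], "travel": [0, 0, -0.3], "fingers": 0.5}
    - {"delta_rot": [0, 0, 0], "travel": [0, 0, -0.2], "fingers": 0.5}
    - {"delta_rot": [0, 0, 0], "travel": [0, 0, 0], "fingers": 0.5}

```text
clock: 12.92
tcp_pos: [0.473, -0.0717, 0.1096]
orientation: [-0.0, 1.0, -0.014, -0.0]
wrist_force: [-0.2, -0.0, -0.7]
finger_gap: 0.036
grip_force: 30.3
```

Call:
carry_out:
  series:
    - {"delta_rot": [0, 0, 0], "travel": [0, 0, -0.25], "fingers": 0.5}
    - {"delta_rot": [0, 0, 0], "travel": [0, 0, -0.2], "fingers": 0.5}
    - {"delta_rot": [0, 0, 0], "travel": [0, 0, -0.14], "fingers": 0.5}
    - {"delta_rot": [0, 0, 0], "travel": [0, 0, -0.06], "fingers": 0.5}
    - {"delta_rot": [0, 0, 0], "travel": [0, 0, 0], "fingers": 0.5}

```text
clock: 13.55
tcp_pos: [0.4733, -0.0717, 0.0937]
orientation: [0.0, 1.0, -0.014, -0.0]
wrist_force: [-0.6, 0.0, -0.9]
finger_gap: 0.0365
grip_force: 30.3
```

Call:
carry_out:
  series:
    - {"delta_rot": [0, 0, 0], "travel": [0, 0, -0.04], "fingers": 0.5}
    - {"delta_rot": [0, 0, 0], "travel": [0, 0, 0], "fingers": 0.3}
    - {"delta_rot": [0, 0, 0], "travel": [0, 0, 0], "fingers": 0}
    - {"delta_rot": [0, 0, 0], "travel": [0, 0, 0], "fingers": -0.3}
    - {"delta_rot": [0, 0, 0], "travel": [0, 0, 0.3], "fingers": -0.6}

```text
clock: 14.18
tcp_pos: [0.4729, -0.0716, 0.1002]
orientation: [-0.0, 1.0, -0.014, -0.001]
wrist_force: [0.0, -0.2, 0.4]
finger_gap: 0.0684
grip_force: 0.0
```

Call:
carry_out:
  series:
    - {"delta_rot": [0, 0, 0], "travel": [0, 0, 0.6], "fingers": -0.8}
    - {"delta_rot": [0, 0, 0], "travel": [0, 0, 1], "fingers": -1}
    - {"delta_rot": [0, 0, 0], "travel": [0, 0, 1], "fingers": -1}
    - {"delta_rot": [0, 0, 0], "travel": [-0.4, 0, 1], "fingers": -1}
    - {"delta_rot": [0, 0, 0], "travel": [0, 0, 0], "fingers": -1}

```text
clock: 14.8
tcp_pos: [0.4646, -0.0722, 0.1932]
orientation: [0.001, 1.0, -0.014, 0.002]
wrist_force: [0.2, -1.2, -0.1]
finger_gap: 0.0854
grip_force: 0.0
```

Run:
```python
from h import *
c=snap('wrist');s=env.get_state();print(s['clock'],s['tcp_pos'],s['finger_gap'],s['wrist_force'])
a=cv2.resize(c['color'][120:240,260:380],(480,480),interpolation=cv2.INTER_CUBIC)
d=snap('side'); b=cv2.resize(d['color'][165:235,285:355],(300,300),interpolation=cv2.INTER_CUBIC)
im=np.zeros((480,780,3),np.uint8);im[:,:480]=a;im[:300,480:]=b
cv2.imwrite('pics/w8.png',im[:,:,::-1])
f=lambda p:((p-[259.5,119.5])*4).round().tolist()
print(f(w2pix(c,[[.4735,-.0711,.104],[.4735,-.0711,.112],[.4735,-.0911,.104],[.4735,-.0511,.104],[.4535,-.0711,.104],[.4935,-.0711,.104]])))
```

```text
14.85 [ 0.4641503  -0.07199206  0.19184024] 0.08522171986753958 [-0.17620031 -0.54578433 -0.45465377]
[[236.0, 298.0], [235.0, 311.0], [354.0, 295.0], [117.0, 301.0], [239.0, 410.0], [232.0, 181.0]]
```

View pics/w8.png

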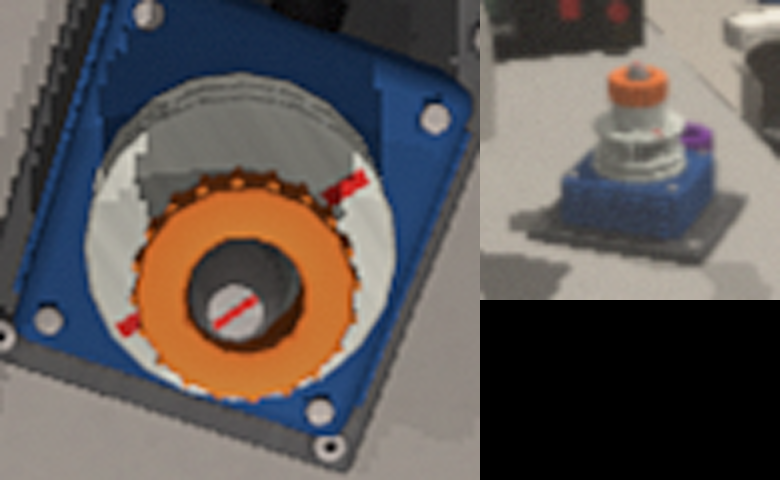

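The collar lies flat on the hub with the shaft through its bore, the pulley is low on the boss, and its marks line up with the shaft line. The gripper is clear.

```bash
python3 -c "
from workcell import env
print(env.hand_in())"
```

```text
the job is handed in; nothing more can be done
None
```

The pulley is turned and seated home on the drive, the smaller orange collar lies flat on it over the shaft end, the tin, spool and board were never approached, and I handed the job in at about 15 s; no verdict came back.

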